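# Set out the tyre kit on the blue mat

### The job

Set out the kit from the locker lid on the blue mat, whose front is the edge with the yellow stripe. Stand the chrome socket upright in the middle of the top of the red tin; lay the ratchet handle along the white line in front of the red tin, the yellow crayon along the white line in front of the green tin, and the pressure gauge, screen up, along the middle white line between those two, each with its middle over the middle of its line. Leave the jar, the tape roll and the rubber bung where they are, and let go of everything.

Things in the scene. Friction and masses are not known exactly. Their poses are not given: they have to be found in the camera images.
- mat: Blue mat fixed to the counter, any yaw: 240 mm (x) by 220 (y), 4 thick; origin: centre of underside. Front edge (x = -120) has a 22 mm yellow stripe. Three white lines, 110 by 6 mm, run along x, their middles at x = -40, y = -70, 0, +70. The tins stand at x = +75, y = +70 and -70, straight behind the outer lines; which is on which side varies.
- red_tin: Closed round tin with a flat red lid, 56 mm across, 30 mm high, fixed on the mat; origin at the centre of its underside (4 mm above the counter), axes parallel to the mat's. Its flat top is 34 mm above the counter.
- green_tin: The same tin with a flat green lid, also fixed on the mat; origin at the centre of its underside, axes parallel to the mat's.
- gauge: Loose grey plastic digital pressure gauge lying flat on the locker lid, screen up: body 80 mm long (x = -45 to +35), 40 wide (y), 24 thick, with a 14 mm brass nozzle at +x reaching x = +52. Origin at its underside, taken as its middle. About 0.12 kg. Grip across the 40 mm width. Either end may point forward when laid out.
- ratchet: Loose steel ratchet handle lying flat on the locker lid: bar 14 mm wide and high along x from -60 mm to a round head, 28 across, 20 high, centred at x = +46, with a drive stub up to 28 high; 120 mm long. Origin at mid-length, at its underside. About 0.2 kg; grip the bar at the origin, across y. Either end may point forward when laid out.
- socket: Loose chrome hex socket standing on the locker lid, 28 mm across, 36 high, black hexagon on top; origin: centre of underside, z up. About 0.11 kg. The lid is a fixed dark steel plate, 250 mm square, top 4 mm above the counter; socket, ratchet, gauge and crayon start on it side by side, 64 mm apart, near parallel, in any order; grip the socket across the row like its neighbours.
- crayon: Loose yellow hexagonal wax crayon lying on a flat on the locker lid: 14 mm high, 16 wide as it lies, along x from -50 to +58 mm (point at +x). Origin on its long axis, taken as its middle, 7 mm above what it lies on. About 0.03 kg. Grip at the origin across its width. Either end may point forward when laid out.
- jar: Bystander: loose amber glass jar with black cap, 64 mm across, 60 mm high, on the counter beyond the work; origin at the centre of its underside.
- tape: Bystander: loose orange tape roll lying flat, 90 mm across, 25 mm high, on the counter beyond the work; origin at the centre of its underside.
- bung: Bystander: loose black rubber bung with a brass button on top, 68 mm across, 38 mm high, on the counter at the robot's far right; origin at the centre of its underside.
Not all that is in view belongs to the job. What is shaped like the green_tin but orange is not meant. Of the things that look like the socket, take the one that is farthest to the robot's left at the start.

How it is judged:
By the outcome, as a careful person would: the job done as asked, in the order asked, and still so for the second after the job is handed in, with the robot touching nothing.
It also fails if it takes over 102 s, if anything falls off the work surface, if the arm or the gripper's body presses on something with over 40 N, if the wrist force passes 120 N, or if a joint passes its speed limit or range.

### The arm

A 6-joint arm with a two-finger parallel gripper is mounted at the origin on the work surface. World frame = base frame: x ahead of the robot, y to its left, z up, the work surface at z = 0. Lengths are in m, angles in rad, forces in N, time in s.
With the tool pointing down it reaches from about 0.375 to 0.975 m from the base axis. Payload 3.8 kg.
Tool frame: the origin (TCP) lies at the very end of the fingers, on their centre line; the grasp point (between the pads) lies 19 mm behind it; z points along the fingers, y is the line along which they close (so a half turn about z gives the same grasp; the last joint's range is limited). The gripper opens to 85 mm and grips with 20 to 120 N. Pads are 22 mm wide; open, the fingers measure 114 mm over their backs; the gripper's body (76 mm by 85 mm) begins 54 mm behind the grasp point. The pads swing forward as they close: fully open they stand 13 mm farther back than shut.
Start: joints at [-1.326, 0.264, 1.604, -0, 1.274, -0.037], TCP at [0.188, -0.648, 0.231] pointing down, gripper open.
Joint ranges: [-2.63, 2.63], [-0.94, 2.18], [0.31, 2.57], [-1.31, 4.45], [0, 2.66], [-2.55, 2.55]. Speed limits (rad/s): [2.57, 2.57, 3.14, 3.14, 3.14, 3.14].

### API

Orientations are given as a rotation vector (axis times angle).
In Python, from workcell import bot gives the robot as it stands.
- The arm moves only by the shell command python3 -m creep 'ROWS' [FORCE]. ROWS is JSON, a list of rows, each a list of 5 numbers: the shift along the tool's x, y, z in units of 0.05 m (1.0 is 0.05 m), then the turn about the tool's z in units of 0.1 rad (1.0 is 0.1 rad), then the opening, from 0 (shut) to 1 (fully open). In form: [[tx, ty, tz, spin, hand], ...]. A call has 1 to 20 rows; each row shifts and turns the commanded pose from where the row before left it, along the tool's axes as they then stand; what a row does not reach is not made up. A row lasts 1/8 s, in which the tool goes at most 62.5 mm and 10.7 degrees, less where a joint would pass 70% of its speed; a pose out of reach is approached as far as the arm can. A call with a number of a shift or a turn outside -1 to 1 is refused whole. A call with a gripper value outside its range is refused whole. The fingers move at their own pace and stop on an object; FORCE is the grip in N (left out, the last holds). Time passes only in rows, so rows that do not move let the fingers close. It gives the time, the measured TCP pose, the force, the opening and the grip force at its end, in the units of the state.
- bot.read_state(): the state, without advancing time (a new reading comes with each control period).
- bot.read_camera(name): name is "scene" or "top"; returns a dict with "pixels" (384x512x3 uint8, red, green, blue), "vfov" (degrees; the focal length in pixels is half the picture's height over the tangent of half this angle, whatever the lens; pixels are square), "cx", "cy" (the principal point, pixels), "world_to_cam" (4x4, takes a point from world to camera coordinates). Camera axes: x right, y down, z forward; pixel columns grow to the right and rows downward; lengths in m; the calibration is good to about 2 mm. A picture is of the moment at which its call begins. There is no depth.
- bot.finish_job(): hands the job in; it is judged then, once.
Trained networks look in a picture, given as the dict that the camera call returned (one of the last four; its "shot" number tells which), for a name from the list of things; names that differ only in an ending like _2 or _b are one class to them, and where a whole thing is asked for, a point or a joint stands for the part that bears it (a point fixed in the world has none). Each returns a list of dicts, best first, with "score" (0 to 1); they miss things now and then, are a little off and sometimes report something else, mostly with a low value. They report only what shows in the picture. A call takes as long as a camera call. They do not tell look-alikes from the thing itself.
- bot.look_for(target, picture): "bbox" ([left, top, right, bottom] in pixels, round what is visible of it).
- bot.regions_of(target, picture): "mask" (384x512 bool, what is visible of it) and "bbox" ([left, top, right, bottom] in pixels, round what is visible of it).
The state is a dict: "time": time; "q": joint angles; "joint_vel": joint speeds; "joint_torque": joint torques, N m; "tool_pos": TCP position; "tcp_rot": TCP orientation; "wrist_force": force on the tool from outside, world axes, zero at the start; "torque": the same for the moment, N m; "width": opening from 0.0 (shut) to 1.0 (fully open); "grip_force": force on a finger pad.
Only numpy, scipy, OpenCV 4.12 (cv2) and the standard library are available. Lean on these libraries where they do the work, as an engineer would, in place of code of your own. Each camera call takes 0.05 s, during which the arm holds its last target. There are 200 camera calls.

## Working session

There is one attempt and no reset: what is moved stays moved. The work goes in short steps, Python scripts to look and compute and a shell command to move; the robot and the scene stay as the last step left them, time stands still between calls to the robot, and variables do not carry over. Pictures are saved under pics/ and viewed, at most 14 in all, crops included, and the job is handed in when it is done.

```bash
mkdir -p pics; ls; cat > h.py <<'E'
import numpy as np, cv2, json
from workcell import bot
def ray(p,uv,z):
    f=p["pixels"].shape[0]/2/np.tan(np.radians(p["vfov"])/2)
    M=np.array(p["world_to_cam"]);R=M[:3,:3];t=M[:3,3]
    uv=np.atleast_2d(np.asarray(uv,float))
    d=np.c_[(uv[:,0]-p["cx"])/f,(uv[:,1]-p["cy"])/f,np.ones(len(uv))]@R
    c=-R.T@t
    return c+d*((z-c[2])/d[:,2])[:,None]
def save(p,n,box=None,s=1):
    im=p["pixels"][:,:,::-1]
    if box: im=im[box[1]:box[3],box[0]:box[2]]
    cv2.imwrite("pics/"+n,cv2.resize(im,None,fx=s,fy=s,interpolation=cv2.INTER_CUBIC))
E
python3 - <<'E'
from h import *
for n in("top","scene"):
    p=bot.read_camera(n);save(p,n+"0.png",s=1.5)
    M=np.array(p["world_to_cam"]);print(n,p["vfov"],p["cx"],p["cy"],(-M[:3,:3].T@M[:3,3]).round(3),M[:3,:3].round(2).tolist(),[k for k in p])
    for t in"mat red_tin green_tin gauge ratchet socket crayon jar tape bung".split():
        print(t,[(round(d["score"],2),np.round(d["bbox"]).astype(int).tolist()) for d in bot.look_for(t,p)][:4])
s=bot.read_state();print({k:np.round(v,3).tolist() for k,v in s.items()})
E
```

```text
pics
top 54.444076688817475 251.86477054748858 188.46899710683869 [ 0.476 -0.08   1.079] [[0.01, -1.0, -0.0], [-0.99, -0.01, -0.13], [0.13, 0.0, -0.99]] ['pixels', 'vfov', 'cx', 'cy', 'world_to_cam', 'shot']
mat [(0.6, [111, 177, 209, 270])]
red_tin [(0.84, [127, 180, 153, 201]), (0.4, [320, 226, 328, 236])]
green_tin [(0.83, [73, 240, 98, 260]), (0.55, [117, 234, 139, 251])]
gauge [(0.87, [270, 201, 286, 237]), (0.25, [250, 191, 265, 233])]
ratchet [(0.76, [248, 192, 265, 232])]
socket [(0.43, [350, 245, 366, 255])]
crayon [(0.6, [293, 204, 311, 238])]
jar [(0.76, [188, 120, 214, 144])]
tape [(0.74, [237, 120, 267, 151])]
bung [(0.82, [397, 205, 424, 227])]
scene 54.219957202510095 257.12591745057546 192.07365398101686 [ 1.32  -0.458  0.839] [[0.49, 0.87, 0.02], [0.61, -0.33, -0.72], [-0.62, 0.36, -0.7]] ['pixels', 'vfov', 'cx', 'cy', 'world_to_cam', 'shot']
mat [(0.9, [261, 144, 346, 192])]
red_tin [(0.8, [323, 161, 338, 175])]
green_tin [(0.45, [304, 140, 323, 153])]
gauge [(0.51, [207, 179, 223, 209])]
ratchet [(0.45, [228, 179, 243, 210])]
socket [(0.66, [305, 142, 324, 155])]
crayon []
jar [(0.79, [310, 206, 331, 236]), (0.23, [306, 137, 322, 152])]
tape [(0.68, [260, 229, 295, 259]), (0.64, [260, 147, 346, 196])]
bung [(0.88, [74, 230, 105, 255])]
{'time': 1.1, 'q': [-1.326, 0.264, 1.604, -0.0, 1.274, -0.037], 'joint_vel': [0.001, -0.002, -0.001, -0.0, 0.003, 0.0], 'joint_torque': [0.002, -51.508, -36.773, -0.0, 0.001, 0.0], 'tool_pos': [0.188, -0.648, 0.231], 'tcp_rot': [-3.11, -0.441, 0.0], 'wrist_force': [0.32, 0.279, 0.087], 'torque': [-0.006, -0.039, -0.021], 'grip_force': 0.0, 'width': 1.004}
```

View pics/top0.png

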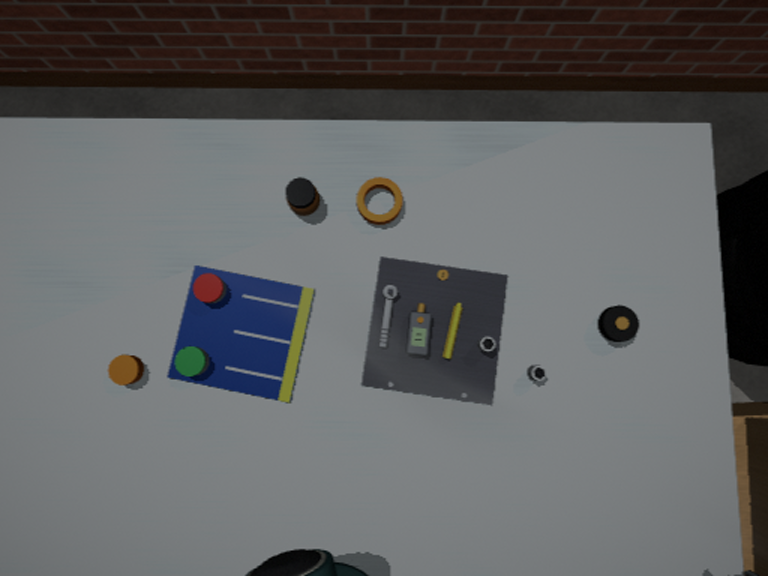

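View pics/scene0.png

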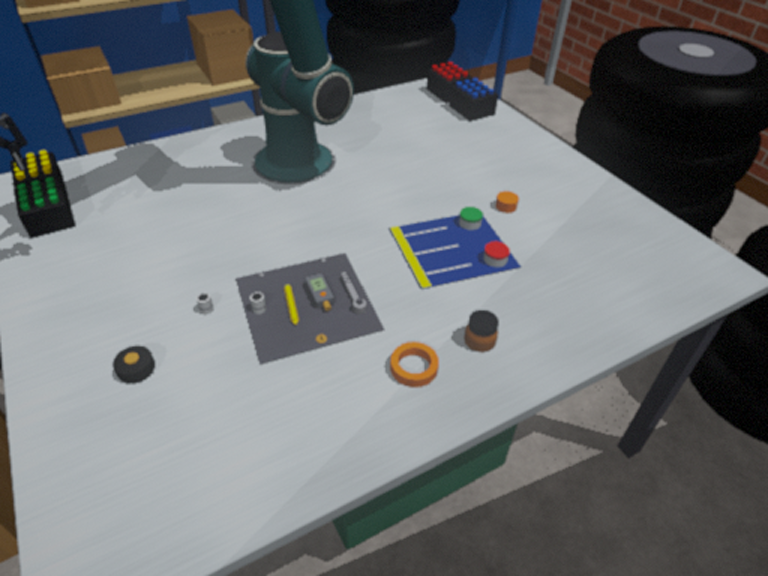

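The top picture (native pixels) shows:
- **Mat:** about (161,222), with the yellow stripe on its right.
- **Tins:** red lid (139,192), green lid (127,240). The orange look-alike tin is at (83,246).
- **Lid row, left to right:** ratchet (258,212), gauge (279,221), crayon (302,221), socket (325,230).

Two things could be the socket: (325,230) on the lid and (358,249) on the counter to its right. The one farthest to the robot's left is on the lid at (325,230). Next is a close crop and the measurements.

```bash
cat > m.py <<'E'
from h import *
def comps(m,amin):
    n,l,s,c=cv2.connectedComponentsWithStats(m.astype(np.uint8))
    return [(l==i) for i in range(1,n) if s[i,4]>=amin]
def pca(p,m,z,w=None):
    v,u=np.nonzero(m);X=ray(p,np.c_[u,v],z)[:,:2];W=np.ones(len(u)) if w is None else w[m]
    c=(X*W[:,None]).sum(0)/W.sum();C=np.cov((X-c).T,aweights=W);e,V=np.linalg.eigh(C);d=V[:,1]
    t=(X-c)@d;s=(X-c)@V[:,0]
    return c.round(4).tolist(),round(float(np.degrees(np.arctan2(d[1],d[0]))%180),1),np.round([np.ptp(t),np.ptp(s)],3).tolist()
E
python3 - <<'E'
from m import *
p=bot.read_camera("top");save(p,"crop1.png",(235,165,375,275),5)
save(p,"crop2.png",(70,165,215,275),5)
I=p["pixels"].astype(float);hsv=cv2.cvtColor(p["pixels"],cv2.COLOR_RGB2HSV);H,S,V=[hsv[:,:,i].astype(int) for i in range(3)]
Y,X=np.mgrid[:384,:512]
def box(a,b,c,d):return (X>=a)&(X<c)&(Y>=b)&(Y<d)
yel=(H>22)&(H<35)&(S>120)&(V>80)
print("crayon",[pca(p,m,.011) for m in comps(yel&box(285,195,315,245),10)])
print("stripe",[pca(p,m,.004) for m in comps(yel&box(170,180,215,275),10)])
print("red",[pca(p,m,.034) for m in comps(((H<6)|(H>174))&(S>150)&(V>60)&box(110,170,160,210),20)])
print("green",[pca(p,m,.034) for m in comps((H>50)&(H<75)&(S>150)&(V>60)&box(110,225,145,260),20)])
r=I[:,:,0]
lin=box(145,190,200,260)&(S<140)&(V>90)
for m in comps(lin,8):
    print("line",pca(p,cv2.dilate(m.astype(np.uint8),np.ones((3,3)))>0,.004,np.clip(r-15,0,None)*~yel))
for t,z in(("gauge",.028),("ratchet",.015),("socket",.04),("mat",.004),("bung",.038)):
    for d in bot.regions_of(t,p)[:3]: print(t,round(d["score"],2),np.round(d["bbox"]).tolist(),pca(p,d["mask"],z))
E
```

```text
crayon [([0.5293, -0.2198], 166.6, [0.106, 0.015])]
stripe [([0.4992, 0.0782], 169.2, [0.218, 0.019])]
red [([0.6051, 0.2419], 77.5, [0.055, 0.053])]
green [([0.4681, 0.2685], 142.3, [0.054, 0.053])]
line ([0.5152, 0.1348], 170.1, [0.172, 0.127])
line ([0.4364, 0.0724], 175.6, [0.06, 0.019])
gauge 0.75 [270.0, 198.0, 286.0, 238.0] ([0.5259, -0.1528], 175.4, [0.093, 0.04])
ratchet 0.54 [249.0, 194.0, 263.0, 229.0] ([0.5618, -0.0937], 172.7, [0.119, 0.024])
socket 0.62 [319.0, 226.0, 331.0, 234.0] ([0.5045, -0.2775], 76.3, [0.033, 0.03])
socket 0.53 [294.0, 205.0, 309.0, 238.0] ([0.5221, -0.214], 166.8, [0.098, 0.021])
socket 0.48 [350.0, 246.0, 362.0, 255.0] ([0.4524, -0.3686], 86.0, [0.033, 0.025])
mat 0.74 [113.0, 174.0, 212.0, 268.0] ([0.5196, 0.1732], 76.9, [0.246, 0.228])
bung 0.96 [396.0, 205.0, 423.0, 228.0] ([0.5428, -0.5233], 93.9, [0.076, 0.063])
```

View pics/crop1.png

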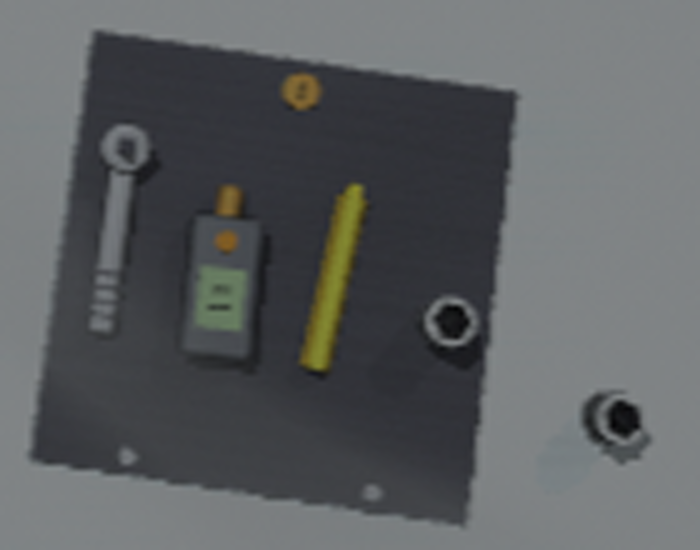

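View pics/crop2.png

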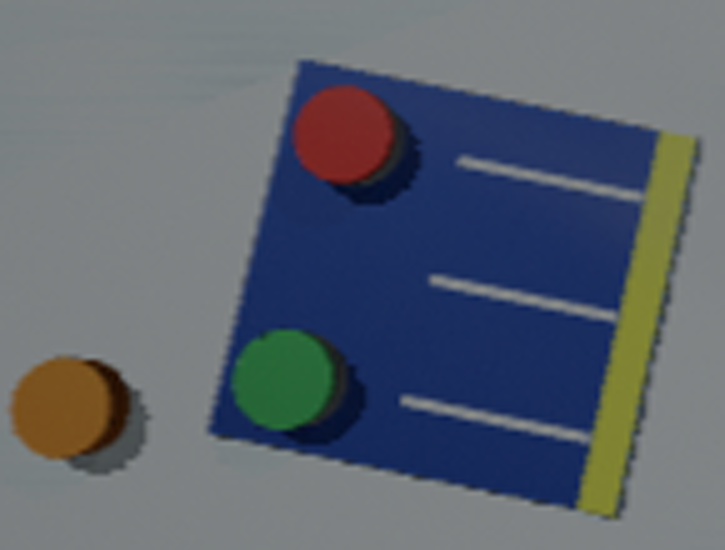

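The crop confirms that the chrome socket with the black hexagon on the lid at (325,229) is the one. The second, at (358,248), is off the lid and farther right. Next I refine the item and mat poses.

```bash
cat > fit.py <<'E'
from m import *
from scipy.optimize import least_squares
U=4
def up(p,b):  # upsampled crop and pixel coords
    c=cv2.resize(p["pixels"][b[1]:b[3],b[0]:b[2]],None,fx=U,fy=U,interpolation=cv2.INTER_CUBIC)
    return c,cv2.cvtColor(c,cv2.COLOR_RGB2HSV).astype(int)
def pts(p,b,m,z):
    v,u=np.nonzero(m);return ray(p,np.c_[(u+.5)/U-.5+b[0],(v+.5)/U-.5+b[1]],z)[:,:2]
def axis(X):
    r=cv2.minAreaRect((X*1e4).astype(np.float32));c=X.mean(0);e,V=np.linalg.eigh(np.cov((X-c).T));d=V[:,1];d=d if d[0]>0 else -d
    n=np.array([-d[1],d[0]]);t=(X-c)@d;s=(X-c)@n
    mid=c+d*(t.min()+t.max())/2+n*(s.min()+s.max())/2
    return "yaw %.1f mid %s cen %s size %s"%(np.degrees(np.arctan2(d[1],d[0])),mid.round(4),c.round(4),np.round([np.ptp(t),np.ptp(s)],4))
def big(m):return max(comps(m,5),key=lambda a:a.sum())
E
python3 - <<'E'
from fit import *
p=bot.read_camera("top")
b=(105,170,215,272);c,h=up(p,b);H,S,V=h[...,0],h[...,1],h[...,2]
R,G,B=[c[...,i].astype(int) for i in range(3)]
for m in comps((R>75)&(abs(R-B)<50)&(abs(R-G)<35),100):
    X=pts(p,b,m,.004)
    if len(X)<1500: print("line",axis(X))
mat=(((H>105)&(H<130)&(S>120))|((H>22)&(H<35)&(S>100)))
X=pts(p,b,big(cv2.morphologyEx(mat.astype(np.uint8),cv2.MORPH_CLOSE,np.ones((9,9)))),.004)
r=cv2.minAreaRect((X*1e3).astype(np.float32));print("mat rect",r)
b=(235,165,345,275);c,h=up(p,b);H,S,V=h[...,0],h[...,1],h[...,2]
lid=big(V<92);X=pts(p,b,cv2.morphologyEx(lid.astype(np.uint8),cv2.MORPH_CLOSE,np.ones((25,25))),.004);print("lid",cv2.minAreaRect((X*1e3).astype(np.float32)))
def sub(n,bb,f,z):
    c,h=up(p,bb);m=f(c.astype(int),h)
    for k in comps(m,80): print(n,axis(pts(p,bb,k,z)))
sub("crayon",(290,198,312,243),lambda c,h:(h[...,0]>20)&(h[...,0]<38)&(h[...,1]>110),.014)
sub("ratchet",(249,186,268,235),lambda c,h:h[...,2]>88,.016)
sub("screen",(270,200,288,240),lambda c,h:(h[...,0]>38)&(h[...,0]<75)&(h[...,1]>45),.028)
sub("gaugebody",(267,205,290,240),lambda c,h:(h[...,2]>78),.028)
sub("nozzle",(270,198,288,214),lambda c,h:(h[...,0]<22)&(h[...,1]>110),.016)
sub("hex",(318,222,334,238),lambda c,h:(h[...,2]<45),.04)
sub("sockall",(318,222,334,238),lambda c,h:(h[...,2]>95),.04)
E
```

```text
mat rect ((522.7672119140625, 183.01333618164062), (236.67042541503906, 219.7244110107422), 79.05979919433594)
lid ((531.7252197265625, -188.3295135498047), (250.88417053222656, 251.8806915283203), 82.1113510131836)
crayon yaw -13.3 mid [ 0.5304 -0.2203] cen [ 0.5288 -0.2198] size [0.109  0.0179]
ratchet yaw -4.1 mid [ 0.6061 -0.071 ] cen [ 0.6112 -0.0712] size [0.0431 0.0075]
ratchet yaw -77.6 mid [ 0.6033 -0.1001] cen [ 0.604 -0.1  ] size [0.0266 0.0266]
ratchet yaw -7.5 mid [ 0.5605 -0.0945] cen [ 0.5599 -0.0945] size [0.0569 0.0125]
ratchet yaw 88.4 mid [ 0.5273 -0.0903] cen [ 0.5272 -0.0899] size [0.0115 0.0066]
ratchet yaw -9.1 mid [ 0.5106 -0.0882] cen [ 0.5103 -0.0882] size [0.0238 0.0129]
screen yaw -5.1 mid [ 0.517  -0.1541] cen [ 0.5171 -0.1544] size [0.0325 0.0247]
gaugebody yaw -77.5 mid [ 0.5682 -0.1584] cen [ 0.5681 -0.1581] size [0.0126 0.0098]
gaugebody yaw -5.4 mid [ 0.5241 -0.1542] cen [ 0.5232 -0.1542] size [0.0738 0.033 ]
nozzle yaw -7.1 mid [ 0.573  -0.1603] cen [ 0.5726 -0.1602] size [0.0166 0.0139]
nozzle yaw -84.7 mid [ 0.5515 -0.158 ] cen [ 0.5512 -0.1583] size [0.011  0.0076]
hex yaw 9.8 mid [ 0.5045 -0.2817] cen [ 0.5048 -0.2817] size [0.0179 0.0171]
hex yaw 75.1 mid [ 0.4917 -0.2784] cen [ 0.4889 -0.2823] size [0.0393 0.0199]
sockall yaw 87.3 mid [ 0.505  -0.2809] cen [ 0.5052 -0.2801] size [0.0284 0.0258]
sockall yaw -4.4 mid [ 0.4966 -0.3031] cen [ 0.494  -0.3031] size [0.0305 0.0046]
```

```bash
cat > go.py <<'E'
import sys
from h import *
from scipy.spatial.transform import Rotation as Ro
x,y,z,yaw=map(float,sys.argv[1:5]);s=bot.read_state()
R=Ro.from_rotvec(s["tcp_rot"]).as_matrix();P=np.array(s["tool_pos"]);yw=np.degrees(np.arctan2(R[1,0],R[0,0]))
print("t",round(s["time"],2),"pos",P.round(4),"yaw",round(yw,2),"tilt",R[:,2].round(3),"w",round(s["width"],3),"grip",round(s["grip_force"],1),"q",np.round(s["q"],2),"f",np.round(s["wrist_force"],1))
dy=yw-yaw
a=np.radians(yaw);R2=np.array([[np.cos(a),np.sin(a),0],[np.sin(a),-np.cos(a),0],[0,0,-1]])
d=np.array([x,y,z])-P
print("spin total units",round(np.radians(dy)/.1,2),"| shift units before spin",(R.T@d/.05).round(2),"| after spin",(R2.T@d/.05).round(2))
E
python3 go.py .5047 -.2814 .15 -8
python3 - <<'E'
from h import *
p=bot.read_camera("top");print(ray(p,[(156,221),(193.4,228.4),(174.7,224.7)],.004).round(4))
E
```

```text
t 1.45 pos [ 0.1877 -0.6484  0.2313] yaw 16.14 tilt [-0.  0. -1.] w 0.997 grip 0.0 q [-1.33  0.26  1.6  -0.    1.27 -0.04] f [0.1 0.2 1. ]
spin total units 4.21 | shift units before spin [ 8.13 -5.29  1.63] | after spin [ 5.26 -8.15  1.63]
[[0.5241 0.1966 0.004 ]
 [0.5039 0.0885 0.004 ]
 [0.514  0.1425 0.004 ]]
```

```bash
python3 -m creep '[[0.5,-0.33,0.1,0,0.6],[0.5,-0.33,0.1,0,0.6],[0.5,-0.33,0.1,0,0.6],[0.5,-0.33,0.1,0,0.6],[0.5,-0.33,0.1,0,0.6],[0.5,-0.33,0.1,0,0.6],[0.5,-0.33,0.1,0,0.6],[0.5,-0.33,0.1,0,0.6],[0.5,-0.33,0.1,0,0.6],[0.5,-0.33,0.1,0,0.6],[0.5,-0.33,0.1,0,0.6],[0.5,-0.33,0.1,0,0.6],[0.5,-0.33,0.1,0,0.6],[0.5,-0.33,0.1,0,0.6],[0.5,-0.33,0.1,0,0.6],[0.5,-0.33,0.1,0,0.6]]'
python3 -m creep '[[0,0,0,0.84,0.6],[0,0,0,0.84,0.6],[0,0,0,0.84,0.6],[0,0,0,0.84,0.6],[0,0,0,0.84,0.6],[0,0,0,0,0.6]]'
python3 go.py .5047 -.2814 .10 -8
```

```text
time: 3.5
tool_pos: [0.4992, -0.2828, 0.1513]
tcp_rot: [3.11, 0.441, 0.001]
wrist_force: [0.0, 0.4, 0.0]
width: 0.595
grip_force: 0.0
time: 4.25
tool_pos: [0.4986, -0.2836, 0.1514]
tcp_rot: [3.134, -0.215, 0.0]
wrist_force: [0.0, -0.7, 0.3]
width: 0.599
grip_force: 0.0
t 4.25 pos [ 0.4986 -0.2836  0.1514] yaw -7.87 tilt [ 0. -0. -1.] w 0.599 grip 0.0 q [-0.56  0.14  1.91  0.    1.1   1.15] f [ 0.  -0.7  0.3]
spin total units 0.02 | shift units before spin [ 0.11 -0.06  1.03] | after spin [ 0.11 -0.06  1.03]
```

```bash
python3 -m creep '[[0.11,-0.06,0.35,0,0.55],[0,0,0.4,0,0.55],[0,0,0.4,0,0.55],[0,0,0.4,0,0.55],[0,0,0.3,0,0.55],[0,0,0,0,0.55]]'
python3 go.py .5047 -.2814 .009 -8; python3 - <<'E'
from h import *
p=bot.read_camera("top");save(p,"g1.png",(275,180,375,255),6)
E
```

```text
time: 5.0
tool_pos: [0.5031, -0.2806, 0.0567]
tcp_rot: [-3.132, 0.217, 0.005]
wrist_force: [0.4, -0.9, -0.2]
width: 0.551
grip_force: 0.0
t 5.0 pos [ 0.5031 -0.2806  0.0567] yaw -7.92 tilt [-0.003  0.002 -1.   ] w 0.551 grip 0.0 q [-0.55  0.25  1.97 -0.    0.93  1.16] f [ 0.4 -0.9 -0.2]
spin total units 0.01 | shift units before spin [0.04 0.01 0.95] | after spin [0.03 0.01 0.95]
```

View pics/g1.png

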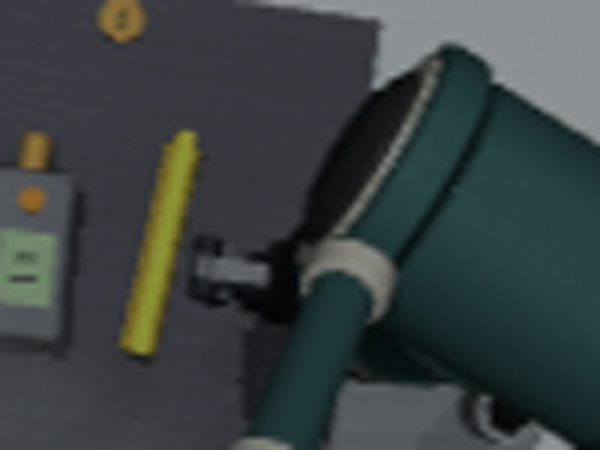

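```bash
python3 -m creep '[[0.03,0.01,0.3,0,0.5],[0,0,0.3,0,0.5],[0,0,0.25,0,0.5],[0,0,0.1,0,0.5],[0,0,0,0,0.5]]'
python3 go.py .5047 -.2814 .009 -8
python3 -m creep '[[0,0,0,0,0.3],[0,0,0,0,0.1],[0,0,0,0,0.1],[0,0,0,0,0.1],[0,0,0,0,0.1]]' 40
python3 -m creep '[[0,0,-0.2,0,0.1],[0,0,-0.5,0,0.1],[0,0,-0.5,0,0.1],[0,0,-0.5,0,0.1],[0,0,-0.5,0,0.1],[0,0,-0.3,0,0.1],[0,0,0,0,0.1]]'
python3 go.py .605 .2425 .13 -8
```

```text
time: 5.68
tool_pos: [0.5053, -0.2818, 0.0106]
tcp_rot: [-3.134, 0.217, 0.002]
wrist_force: [-0.1, -0.0, 0.0]
width: 0.5
grip_force: 0.0
t 5.67 pos [ 0.5053 -0.2818  0.0106] yaw -7.92 tilt [-0.001  0.001 -1.   ] w 0.5 grip 0.0 q [-0.55  0.32  1.99 -0.    0.84  1.16] f [-0.1 -0.   0. ]
spin total units 0.01 | shift units before spin [-0.01 -0.01  0.03] | after spin [-0.01 -0.01  0.03]
time: 6.3
tool_pos: [0.5062, -0.2823, 0.0118]
tcp_rot: [3.134, -0.217, 0.001]
wrist_force: [0.7, -0.5, 3.2]
width: 0.312
grip_force: 39.5
time: 7.18
tool_pos: [0.5066, -0.2825, 0.1377]
tcp_rot: [3.133, -0.217, 0.004]
wrist_force: [-0.2, 0.0, -1.6]
width: 0.313
grip_force: 39.5
t 7.17 pos [ 0.5066 -0.2825  0.1377] yaw -7.92 tilt [ 0.002 -0.001 -1.   ] w 0.313 grip 39.5 q [-0.55  0.16  1.91 -0.    1.07  1.16] f [-0.2  0.  -1.6]
spin total units 0.01 | shift units before spin [  0.5  -10.67   0.14] | after spin [  0.49 -10.67   0.15]
```

```bash
python3 -m creep '[[0.02,-0.3,0,0,0.1],[0.02,-0.5,0,0,0.1],[0.02,-0.6,0,0,0.1],[0.02,-0.6,0,0,0.1],[0.02,-0.6,0,0,0.1],[0.03,-0.6,0,0,0.1],[0.03,-0.6,0,0,0.1],[0.03,-0.6,0,0,0.1],[0.03,-0.6,0,0,0.1],[0.03,-0.6,0,0,0.1],[0.03,-0.6,0,0,0.1],[0.03,-0.6,0,0,0.1],[0.03,-0.6,0,0,0.1],[0.03,-0.6,0,0,0.1],[0.03,-0.6,0,0,0.1],[0.03,-0.6,0,0,0.1],[0.02,-0.6,0,0,0.1],[0.02,-0.6,0,0,0.1],[0,-0.37,0,0,0.1],[0,0,0,0,0.1]]'
python3 go.py .6063 .2423 .06 -8
```

```text
time: 9.68
tool_pos: [0.6023, 0.2492, 0.1352]
tcp_rot: [3.134, -0.214, -0.003]
wrist_force: [-0.1, 0.2, -1.8]
width: 0.313
grip_force: 39.6
t 9.68 pos [0.6023 0.2492 0.1352] yaw -7.8 tilt [-0.002 -0.001 -1.   ] w 0.313 grip 39.6 q [ 0.35  0.29  1.75 -0.    1.1   2.06] f [-0.1  0.2 -1.8]
spin total units 0.03 | shift units before spin [0.1  0.13 1.5 ] | after spin [0.1  0.13 1.5 ]
```

```bash
python3 -m creep '[[0.1,0.13,0.3,0,0.1],[0,0,0.4,0,0.1],[0,0,0.4,0,0.1],[0,0,0.3,0,0.1],[0,0,0.1,0,0.1],[0,0,0,0,0.1],[0,0,0,0,0.1]]'
python3 go.py .6063 .2423 .043 -8
python3 - <<'E'
from h import *
p=bot.read_camera("scene");save(p,"s1.png",(290,130,360,185),8)
E
```

```text
time: 10.55
tool_pos: [0.6081, 0.2413, 0.0622]
tcp_rot: [-3.133, 0.217, -0.002]
wrist_force: [-0.4, 0.3, -0.7]
width: 0.312
grip_force: 39.6
t 10.55 pos [0.6081 0.2413 0.0622] yaw -7.91 tilt [ 0.002  0.001 -1.   ] w 0.312 grip 39.6 q [0.34 0.37 1.8  0.   0.97 2.05] f [-0.4  0.3 -0.7]
spin total units 0.01 | shift units before spin [-0.04 -0.01  0.38] | after spin [-0.04 -0.01  0.38]
```

View pics/s1.png

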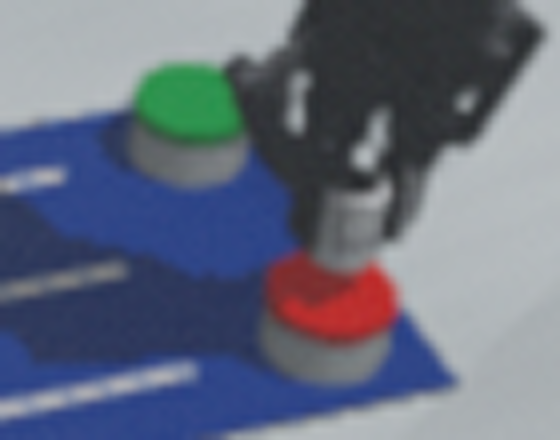

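The socket hangs upright over the red tin, about 20 mm above the lid. I lower it and let go.

```bash
python3 -m creep '[[-0.04,-0.01,0.2,0,0.1],[0,0,0.12,0,0.1],[0,0,0.06,0,0.1],[0,0,0,0,0.1],[0,0,0,0,0.1]]'
python3 go.py .6063 .2423 .042 -8
```

```text
time: 11.22
tool_pos: [0.6055, 0.2418, 0.0422]
tcp_rot: [-3.134, 0.217, -0.0]
wrist_force: [0.8, -0.4, -0.8]
width: 0.319
grip_force: 39.7
t 11.22 pos [0.6055 0.2418 0.0422] yaw -7.92 tilt [ 0.  0. -1.] w 0.319 grip 39.7 q [ 0.34  0.39  1.81 -0.    0.94  2.05] f [ 0.8 -0.4 -0.8]
spin total units 0.01 | shift units before spin [ 0.01 -0.01  0.  ] | after spin [ 0.01 -0.01  0.  ]
```

```bash
python3 -m creep '[[0,0,0.01,0,0.1],[0,0,0,0,0.1],[0,0,0,0,0.4],[0,0,0,0,0.55],[0,0,0,0,0.55]]'
python3 -m creep '[[0,0,-0.1,0,0.55],[0,0,-0.3,0,0.55],[0,0,-0.5,0,0.55],[0,0,-0.5,0,0.55],[0,0,-0.5,0,0.55],[0,0,-0.3,0,0.55],[0,0,0,0,0.55]]'
python3 go.py .558 -.0943 .15 -7.5
```

```text
time: 11.85
tool_pos: [0.6056, 0.2418, 0.042]
tcp_rot: [-3.134, 0.217, -0.001]
wrist_force: [0.8, -0.5, 0.0]
width: 0.55
grip_force: 0.0
time: 12.72
tool_pos: [0.6066, 0.2422, 0.1541]
tcp_rot: [-3.133, 0.217, -0.006]
wrist_force: [-0.6, 0.1, 0.1]
width: 0.552
grip_force: 0.0
t 12.72 pos [0.6066 0.2422 0.1541] yaw -7.92 tilt [ 0.004  0.001 -1.   ] w 0.552 grip 0.0 q [ 0.34  0.28  1.73 -0.    1.13  2.05] f [-0.6  0.1  0.1]
spin total units -0.07 | shift units before spin [-0.04  6.8   0.07] | after spin [-0.09  6.8   0.08]
```

```bash
python3 -m creep '[[0,0.3,0,0,0.5],[0,0.5,0,0,0.5],[0,0.6,0,0,0.5],[0,0.6,0,0,0.5],[0,0.6,0,0,0.5],[0,0.6,0,0,0.5],[0,0.6,0,0,0.5],[0,0.6,0,0,0.5],[0,0.6,0,0,0.5],[0,0.6,0,0,0.5],[0,0.6,0,0,0.5],[-0.05,0.5,0.5,0,0.5],[-0.04,0.1,0.5,-0.07,0.5],[0,0,0.5,0,0.5],[0,0,0,0,0.5]]'
python3 go.py .558 -.0943 .0065 -7.5
python3 - <<'E'
from h import *
p=bot.read_camera("top");save(p,"t2.png",(105,165,215,270),5)
E
```

```text
time: 14.6
tool_pos: [0.5501, -0.0951, 0.0736]
tcp_rot: [-3.134, 0.208, 0.011]
wrist_force: [-0.6, 0.4, 0.2]
width: 0.501
grip_force: 0.0
t 14.6 pos [ 0.5501 -0.0951  0.0736] yaw -7.6 tilt [-0.007  0.001 -1.   ] w 0.501 grip 0.0 q [-0.22  0.2   2.   -0.    0.95  1.49] f [-0.6  0.4  0.2]
spin total units -0.02 | shift units before spin [ 0.16 -0.04  1.34] | after spin [ 0.15 -0.04  1.34]
```

View pics/t2.png

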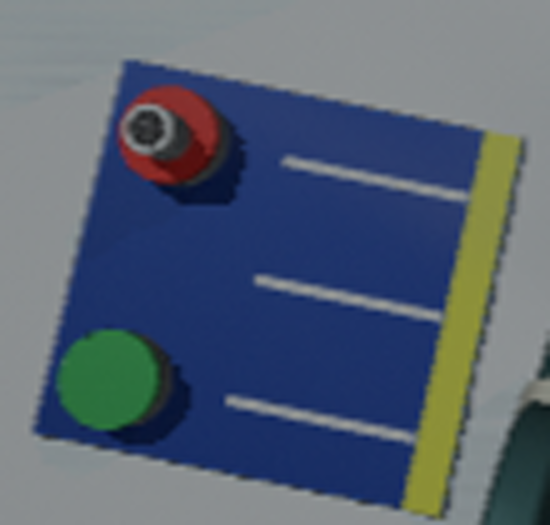

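The socket stands upright on the red tin, its top at crop (149,129), native (134.8,190.8). I compute its offset while descending on the ratchet.

```bash
python3 - <<'E'
from fit import *
p=bot.read_camera("top");b=(124,178,146,204)
c,h=up(p,b);m=(h[...,1]<70)&(h[...,2]>85);
for k in comps(m,60):
    v,u=np.nonzero(k);X=pts(p,b,k,.07);(q,r)=cv2.minEnclosingCircle((X*1e3).astype(np.float32));print("socket top",np.round(q,1),r,len(u))
k=(((h[...,0]<7)|(h[...,0]>173))&(h[...,1]>120));k=big(k);print("red lid",[round(a,1) for a in cv2.minEnclosingCircle((pts(p,b,k,.034)*1e3).astype(np.float32))[0]])
print(ray(p,[134.8,190.8],.07))
E
python3 -m creep '[[0.15,-0.04,0.4,0,0.5],[0,0,0.4,0,0.5],[0,0,0.3,0,0.5],[0,0,0.15,0,0.5],[0,0,0,0,0.5],[0,0,0,0,0.5]]'
python3 go.py .558 -.0943 .0065 -7.5
```

```text
socket top [609.2 265.9] 30.53639030456543 1057
socket top [636.8 223.9] 10.648810386657715 155
socket top [604.9 243.3] 15.054316520690918 748
red lid [605.2, 242.1]
[[0.60273905 0.24091258 0.07      ]]
time: 15.45
tool_pos: [0.5624, -0.0935, 0.015]
tcp_rot: [3.135, -0.206, 0.002]
wrist_force: [-0.0, -0.0, -0.4]
width: 0.497
grip_force: 0.0
t 15.45 pos [ 0.5624 -0.0935  0.015 ] yaw -7.51 tilt [ 0.001 -0.    -1.   ] w 0.497 grip 0.0 q [-0.21  0.29  2.01  0.    0.84  1.49] f [-0.  -0.  -0.4]
spin total units -0.0 | shift units before spin [-0.09  0.03  0.17] | after spin [-0.09  0.03  0.17]
```

```bash
python3 -m creep '[[-0.09,0.03,0.15,0,0.5],[0,0,0,0,0.5],[0,0,0,0,0.5],[0,0,0,0,0.5]]'
python3 go.py .558 -.0943 .0065 -7.5
```

```text
time: 15.95
tool_pos: [0.5573, -0.0943, 0.0069]
tcp_rot: [3.135, -0.206, 0.001]
wrist_force: [0.1, 0.1, -0.4]
width: 0.503
grip_force: 0.0
t 15.95 pos [ 0.5573 -0.0943  0.0069] yaw -7.52 tilt [ 0. -0. -1.] w 0.503 grip 0.0 q [-0.21  0.3   2.02  0.    0.82  1.49] f [ 0.1  0.1 -0.4]
spin total units -0.0 | shift units before spin [ 0.01 -0.    0.01] | after spin [ 0.01 -0.    0.01]
```

```bash
python3 -m creep '[[0,0,0,0,0.3],[0,0,0,0,0.05],[0,0,0,0,0.05],[0,0,0,0,0.05],[0,0,0,0,0.05],[0,0,0,0,0.05]]' 60
python3 go.py .558 -.0943 .0065 -7.5
python3 -m creep '[[0,0,-0.2,0,0.05],[0,0,-0.4,0,0.05],[0,0,-0.5,0,0.05],[0,0,-0.5,0,0.05],[0,0,-0.3,0,0.05],[0,0,0,0,0.05],[0,0,0,0,0.05]]'
python3 go.py .5829 .1300 .1 79.2
```

```text
time: 16.7
tool_pos: [0.5575, -0.0944, 0.0072]
tcp_rot: [3.135, -0.206, 0.001]
wrist_force: [-0.2, 0.2, 5.1]
width: 0.142
grip_force: 61.5
t 16.7 pos [ 0.5575 -0.0944  0.0072] yaw -7.52 tilt [ 0.001 -0.    -1.   ] w 0.142 grip 61.5 q [-0.21  0.3   2.02 -0.    0.82  1.49] f [-0.2  0.2  5.1]
spin total units -0.0 | shift units before spin [ 0.01 -0.    0.01] | after spin [ 0.01 -0.    0.01]
time: 17.58
tool_pos: [0.5562, -0.0941, 0.1006]
tcp_rot: [-3.134, 0.206, 0.003]
wrist_force: [0.3, -0.5, -2.3]
width: 0.148
grip_force: 60.7
t 17.57 pos [ 0.5562 -0.0941  0.1006] yaw -7.52 tilt [-0.002  0.    -1.   ] w 0.148 grip 60.7 q [-0.21  0.17  1.97  0.    1.    1.49] f [ 0.3 -0.5 -2.3]
spin total units -15.14 | shift units before spin [-0.06 -4.51  0.01] | after spin [ 4.5  -0.32  0.01]
```

```bash
python3 -m creep '[[0,-0.3,0,0,0.05],[0,-0.5,0,0,0.05],[0,-0.5,0,0,0.05],[0,-0.5,0,0,0.05],[0,-0.5,0,0,0.05],[0,-0.5,0,0,0.05],[0,-0.5,0,0,0.05],[0,-0.5,0,0,0.05],[0,-0.5,0,0,0.05],[-0.06,-0.21,0,0,0.05],[0,0,0,0,0.05]]'
python3 -m creep '[[0,0,0,-0.9,0.05],[0,0,0,-0.9,0.05],[0,0,0,-0.9,0.05],[0,0,0,-0.9,0.05],[0,0,0,-0.9,0.05],[0,0,0,-0.9,0.05],[0,0,0,-0.9,0.05],[0,0,0,-0.9,0.05],[0,0,0,-0.9,0.05],[0,0,0,-0.9,0.05],[0,0,0,-0.9,0.05],[0,0,0,-0.9,0.05],[0,0,0,-0.9,0.05],[0,0,0,-0.9,0.05],[0,0,0,-0.9,0.05],[0,0,0,-0.9,0.05],[0,0,0,-0.74,0.05],[0,0,0,0,0.05],[0,0,0,0,0.05]]'
python3 go.py .5829 .1300 .0075 79.2
```

```text
time: 18.95
tool_pos: [0.5828, 0.1304, 0.101]
tcp_rot: [3.135, -0.203, -0.002]
wrist_force: [-0.4, -0.7, -1.5]
width: 0.139
grip_force: 60.7
time: 21.32
tool_pos: [0.5835, 0.1291, 0.1017]
tcp_rot: [-2.422, -2.001, 0.001]
wrist_force: [0.3, -0.4, -2.3]
width: 0.14
grip_force: 60.7
t 21.32 pos [0.5835 0.1291 0.1017] yaw 79.12 tilt [-0. -0. -1.] w 0.14 grip 60.7 q [ 0.18  0.23  1.9  -0.    1.01  0.37] f [ 0.3 -0.4 -2.3]
spin total units -0.01 | shift units before spin [ 0.02 -0.02  1.88] | after spin [ 0.02 -0.02  1.88]
```

```bash
python3 -m creep '[[0.02,-0.02,0.3,0,0.05],[0,0,0.4,0,0.05],[0,0,0.4,0,0.05],[0,0,0.4,0,0.05],[0,0,0.25,0,0.05],[0,0,0.1,0,0.05],[0,0,0,0,0.05],[0,0,0,0,0.05]]'
python3 go.py .5829 .1300 .0075 79.2
```

```text
time: 22.32
tool_pos: [0.5837, 0.131, 0.0101]
tcp_rot: [2.42, 2.003, 0.002]
wrist_force: [-0.5, -0.6, -1.7]
width: 0.142
grip_force: 60.7
t 22.32 pos [0.5837 0.131  0.0101] yaw 79.23 tilt [ 0.002  0.    -1.   ] w 0.142 grip 60.7 q [0.18 0.35 1.95 0.   0.85 0.37] f [-0.5 -0.6 -1.7]
spin total units 0.0 | shift units before spin [-0.02 -0.01  0.05] | after spin [-0.02 -0.01  0.05]
```

```bash
python3 -m creep '[[-0.02,-0.01,0.05,0,0.05],[0,0,0,0,0.05],[0,0,0,0,0.05],[0,0,0,0,0.3],[0,0,0,0,0.5],[0,0,0,0,0.5]]'
python3 go.py .5829 .1300 .0075 79.2
python3 -m creep '[[0,0,-0.2,0,0.5],[0,0,-0.4,0,0.5],[0,0,-0.5,0,0.5],[0,0,-0.5,0,0.5],[0,0,-0.4,0,0.5],[0,0,0,0,0.5]]'
python3 go.py .5265 -.2194 .11 -13.3
```

```text
time: 23.08
tool_pos: [0.5823, 0.13, 0.0069]
tcp_rot: [2.42, 2.003, 0.0]
wrist_force: [-0.2, -0.0, 0.2]
width: 0.497
grip_force: 0.0
t 23.07 pos [0.5823 0.13   0.0069] yaw 79.23 tilt [ 0.  0. -1.] w 0.497 grip 0.0 q [0.18 0.35 1.95 0.   0.84 0.37] f [-0.2 -0.   0.2]
spin total units 0.0 | shift units before spin [ 0.    0.01 -0.01] | after spin [ 0.    0.01 -0.01]
time: 23.82
tool_pos: [0.5843, 0.1303, 0.11]
tcp_rot: [2.418, 2.001, 0.008]
wrist_force: [0.0, 0.2, 0.3]
width: 0.503
grip_force: 0.0
t 23.82 pos [0.5843 0.1303 0.11  ] yaw 79.23 tilt [ 0.006  0.001 -1.   ] w 0.503 grip 0.0 q [0.18 0.22 1.89 0.   1.02 0.37] f [0.  0.2 0.3]
spin total units 16.15 | shift units before spin [-7.09  0.17 -0.01] | after spin [ 0.48  7.07 -0.  ]
```

```bash
python3 -m creep '[[-0.3,0.01,0,0,0.5],[-0.5,0.01,0,0,0.5],[-0.5,0.01,0,0,0.5],[-0.5,0.01,0,0,0.5],[-0.5,0.01,0,0,0.5],[-0.5,0.01,0,0,0.5],[-0.5,0.01,0,0,0.5],[-0.5,0.01,0,0,0.5],[-0.5,0.01,0,0,0.5],[-0.5,0.01,0,0,0.5],[-0.5,0.01,0,0,0.5],[-0.5,0.01,0,0,0.5],[-0.5,0.02,0,0,0.5],[-0.5,0.02,0,0,0.5],[-0.29,0.01,0,0,0.5],[0,0,0,0,0.5]]'
python3 -m creep '[[0,0,0,0.9,0.5],[0,0,0,0.9,0.5],[0,0,0,0.9,0.5],[0,0,0,0.9,0.5],[0,0,0,0.9,0.5],[0,0,0,0.9,0.5],[0,0,0,0.9,0.5],[0,0,0,0.9,0.5],[0,0,0,0.9,0.5],[0,0,0,0.9,0.5],[0,0,0,0.9,0.5],[0,0,0,0.9,0.5],[0,0,0,0.9,0.5],[0,0,0,0.9,0.5],[0,0,0,0.9,0.5],[0,0,0,0.9,0.5],[0,0,0,0.9,0.5],[0,0,0,0.85,0.5],[0,0,0,0,0.5],[0,0,0,0,0.5]]'
python3 go.py .5265 -.2194 .0065 -13.3
python3 - <<'E'
from h import *
p=bot.read_camera("top");save(p,"t3.png",(105,165,305,270),4)
E
```

```text
time: 25.82
tool_pos: [0.5233, -0.2206, 0.1058]
tcp_rot: [-2.421, -2.0, 0.001]
wrist_force: [-0.2, 0.5, 0.6]
width: 0.501
grip_force: 0.0
time: 28.32
tool_pos: [0.5242, -0.2193, 0.1066]
tcp_rot: [-3.12, 0.361, 0.001]
wrist_force: [0.1, 0.4, 0.7]
width: 0.505
grip_force: 0.0
t 28.32 pos [ 0.5242 -0.2193  0.1066] yaw -13.19 tilt [-0.  0. -1.] w 0.505 grip 0.0 q [-0.44  0.17  1.96  0.    1.01  1.36] f [0.1 0.4 0.7]
spin total units 0.02 | shift units before spin [ 0.05 -0.01  2.  ] | after spin [ 0.05 -0.01  2.  ]
```

View pics/t3.png

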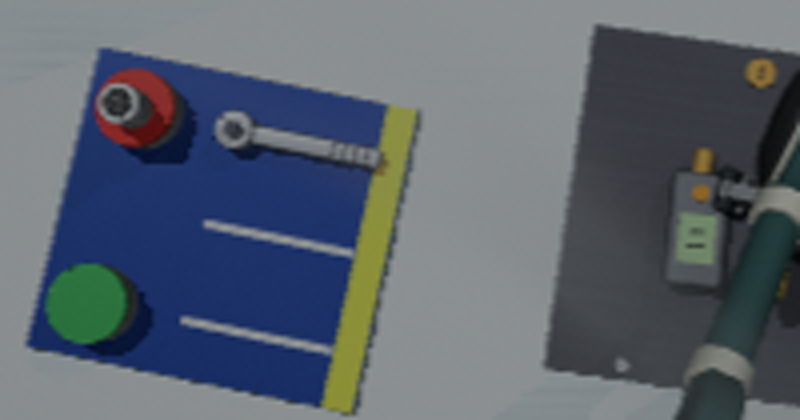

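The ratchet lies over its line with the head toward the red tin: head at native (164,197), tail at (200,205). Next is the crayon.

```bash
python3 -m creep '[[0.05,-0.01,0.3,0,0.4],[0,0,0.4,0,0.4],[0,0,0.4,0,0.4],[0,0,0.4,0,0.4],[0,0,0.3,0,0.4],[0,0,0.12,0,0.4],[0,0,0,0,0.4],[0,0,0,0,0.4],[0,0,0,0,0.4]]'
python3 go.py .5265 -.2194 .007 -13.3
python3 - <<'E'
from fit import *
p=bot.read_camera("top")
b=(157,185,205,212);c,h=up(p,b);k=big((h[...,1]<90)&(h[...,2]>85));print(axis(pts(p,b,k,.016)))
E
```

```text
time: 29.5
tool_pos: [0.5276, -0.2203, 0.0117]
tcp_rot: [3.12, -0.364, 0.002]
wrist_force: [-0.2, 0.1, 0.5]
width: 0.402
grip_force: 0.0
t 29.5 pos [ 0.5276 -0.2203  0.0117] yaw -13.3 tilt [ 0.002 -0.001 -1.   ] w 0.402 grip 0.0 q [-0.44  0.3   2.01  0.    0.83  1.36] f [-0.2  0.1  0.5]
spin total units -0.0 | shift units before spin [-0.02 -0.01  0.09] | after spin [-0.02 -0.01  0.09]
yaw -79.8 mid [0.5959 0.1218] cen [0.5987 0.1163] size [0.1359 0.0739]
```

```bash
python3 -m creep '[[-0.02,-0.01,0.09,0,0.4],[0,0,0,0,0.3],[0,0,0,0,0.05],[0,0,0,0,0.05],[0,0,0,0,0.05],[0,0,0,0,0.05],[0,0,0,0,0.05]]' 25
python3 go.py .5265 -.2194 .007 -13.3
python3 -m creep '[[0,0,-0.2,0,0.05],[0,0,-0.4,0,0.05],[0,0,-0.5,0,0.05],[0,0,-0.5,0,0.05],[0,0,-0.3,0,0.05],[0,0,0,0,0.05],[0,0,0,0,0.05]]'
python3 go.py .4455 .1562 .1 79.2
```

```text
time: 30.42
tool_pos: [0.526, -0.2193, 0.0063]
tcp_rot: [-3.12, 0.364, 0.0]
wrist_force: [-0.1, -0.0, -0.7]
width: 0.166
grip_force: 24.4
t 30.43 pos [ 0.526  -0.2193  0.0063] yaw -13.31 tilt [-0.  0. -1.] w 0.166 grip 24.4 q [-0.44  0.31  2.01  0.    0.82  1.36] f [-0.1 -0.  -0.7]
spin total units -0.0 | shift units before spin [ 0.01  0.   -0.01] | after spin [ 0.01  0.   -0.01]
time: 31.3
tool_pos: [0.5254, -0.219, 0.1007]
tcp_rot: [-3.12, 0.364, 0.002]
wrist_force: [-0.5, 0.9, -0.8]
width: 0.171
grip_force: 24.4
t 31.3 pos [ 0.5254 -0.219   0.1007] yaw -13.3 tilt [-0.001  0.    -1.   ] w 0.171 grip 24.4 q [-0.44  0.18  1.96  0.    1.    1.36] f [-0.5  0.9 -0.8]
spin total units -16.15 | shift units before spin [-3.28 -6.94  0.02] | after spin [ 7.07 -2.98  0.01]
```

```bash
python3 -m creep '[[-0.13,-0.3,0,0,0.05],[-0.23,-0.5,0,0,0.05],[-0.24,-0.5,0,0,0.05],[-0.24,-0.5,0,0,0.05],[-0.24,-0.5,0,0,0.05],[-0.24,-0.5,0,0,0.05],[-0.24,-0.5,0,0,0.05],[-0.24,-0.5,0,0,0.05],[-0.24,-0.5,0,0,0.05],[-0.24,-0.5,0,0,0.05],[-0.24,-0.5,0,0,0.05],[-0.24,-0.5,0,0,0.05],[-0.24,-0.5,0,0,0.05],[-0.2,-0.44,0,0,0.05],[-0.09,-0.2,0,0,0.05],[0,0,0,0,0.05]]'
python3 -m creep '[[0,0,0,-0.9,0.05],[0,0,0,-0.9,0.05],[0,0,0,-0.9,0.05],[0,0,0,-0.9,0.05],[0,0,0,-0.9,0.05],[0,0,0,-0.9,0.05],[0,0,0,-0.9,0.05],[0,0,0,-0.9,0.05],[0,0,0,-0.9,0.05],[0,0,0,-0.9,0.05],[0,0,0,-0.9,0.05],[0,0,0,-0.9,0.05],[0,0,0,-0.9,0.05],[0,0,0,-0.9,0.05],[0,0,0,-0.9,0.05],[0,0,0,-0.9,0.05],[0,0,0,-0.9,0.05],[0,0,0,-0.85,0.05],[0,0,0,0,0.05],[0,0,0,0,0.05]]'
python3 go.py .4455 .1562 .007 79.2
```

```text
time: 33.3
tool_pos: [0.4449, 0.1567, 0.1007]
tcp_rot: [3.12, -0.361, -0.002]
wrist_force: [0.5, -0.8, -0.7]
width: 0.171
grip_force: 24.4
time: 35.8
tool_pos: [0.4457, 0.1558, 0.1012]
tcp_rot: [2.422, 2.001, -0.0]
wrist_force: [-0.5, -0.3, -0.2]
width: 0.166
grip_force: 24.4
t 35.8 pos [0.4457 0.1558 0.1012] yaw 79.11 tilt [-0. -0. -1.] w 0.166 grip 24.4 q [ 0.28  0.    2.16 -0.    0.98  0.47] f [-0.5 -0.3 -0.2]
spin total units -0.02 | shift units before spin [ 0.01 -0.01  1.88] | after spin [ 0.01 -0.01  1.88]
```

```bash
python3 -m creep '[[0.01,-0.01,0.3,-0.02,0.05],[0,0,0.4,0,0.05],[0,0,0.4,0,0.05],[0,0,0.4,0,0.05],[0,0,0.25,0,0.05],[0,0,0.09,0,0.05],[0,0,0,0,0.05],[0,0,0,0,0.05],[0,0,0,0,0.05]]'
python3 go.py .4455 .1562 .007 79.2
```

```text
time: 36.92
tool_pos: [0.446, 0.1571, 0.01]
tcp_rot: [2.418, 2.005, 0.002]
wrist_force: [0.3, -0.2, -0.3]
width: 0.172
grip_force: 24.4
t 36.92 pos [0.446  0.1571 0.01  ] yaw 79.34 tilt [ 0.001  0.    -1.   ] w 0.172 grip 24.4 q [0.29 0.14 2.21 0.   0.78 0.47] f [ 0.3 -0.2 -0.3]
spin total units 0.02 | shift units before spin [-0.02 -0.01  0.06] | after spin [-0.02 -0.01  0.06]
```

```bash
python3 -m creep '[[-0.02,-0.01,0.06,0,0.05],[0,0,0,0,0.05],[0,0,0,0,0.05],[0,0,0,0,0.25],[0,0,0,0,0.4],[0,0,0,0,0.4]]'
python3 go.py .4455 .1562 .007 79.2
python3 -m creep '[[0,0,-0.2,0,0.4],[0,0,-0.4,0,0.4],[0,0,-0.5,0,0.5],[0,0,-0.5,0,0.5],[0,0,-0.4,0,0.6],[0,0,0,0,0.7]]'
python3 go.py .529 -.1546 .11 -6
```

```text
time: 37.67
tool_pos: [0.4447, 0.156, 0.0063]
tcp_rot: [2.418, 2.006, 0.0]
wrist_force: [0.1, 0.9, 0.3]
width: 0.397
grip_force: 0.0
t 37.67 pos [0.4447 0.156  0.0063] yaw 79.34 tilt [ 0.  0. -1.] w 0.397 grip 0.0 q [0.28 0.15 2.22 0.   0.78 0.47] f [0.1 0.9 0.3]
spin total units 0.03 | shift units before spin [ 0.01  0.01 -0.01] | after spin [ 0.01  0.01 -0.01]
time: 38.42
tool_pos: [0.4465, 0.1565, 0.1087]
tcp_rot: [2.417, 2.004, 0.007]
wrist_force: [0.3, -0.4, -0.4]
width: 0.697
grip_force: 0.0
t 38.42 pos [0.4465 0.1565 0.1087] yaw 79.34 tilt [ 0.005  0.001 -1.   ] w 0.697 grip 0.0 q [ 0.28 -0.01  2.15  0.    0.99  0.47] f [ 0.3 -0.4 -0.4]
spin total units 14.9 | shift units before spin [-5.81  2.77 -0.03] | after spin [ 2.29  6.02 -0.03]
```

```bash
python3 -m creep '[[-0.31,0.15,0,0,0.7],[-0.5,0.24,0,0,0.7],[-0.5,0.24,0,0,0.7],[-0.5,0.24,0,0,0.7],[-0.5,0.24,0,0,0.7],[-0.5,0.24,0,0,0.7],[-0.5,0.24,0,0,0.7],[-0.5,0.24,0,0,0.7],[-0.5,0.24,0,0,0.7],[-0.5,0.24,0,0,0.7],[-0.5,0.24,0,0,0.7],[-0.35,0.16,0,0,0.7],[-0.15,0.06,0,0,0.7],[0,0,0,0,0.7]]'
python3 -m creep '[[0,0,0,0.9,0.7],[0,0,0,0.9,0.7],[0,0,0,0.9,0.7],[0,0,0,0.9,0.7],[0,0,0,0.9,0.7],[0,0,0,0.9,0.7],[0,0,0,0.9,0.7],[0,0,0,0.9,0.7],[0,0,0,0.9,0.7],[0,0,0,0.9,0.7],[0,0,0,0.9,0.7],[0,0,0,0.9,0.7],[0,0,0,0.9,0.7],[0,0,0,0.9,0.7],[0,0,0,0.9,0.7],[0,0,0,0.9,0.7],[0,0,0,0.5,0.7],[0,0,0,0,0.7],[0,0,0,0,0.7]]'
python3 go.py .529 -.1546 .007 -6
python3 - <<'E'
from h import *
p=bot.read_camera("top");save(p,"t4.png",(105,165,305,270),4)
E
```

```text
time: 40.17
tool_pos: [0.5266, -0.1554, 0.1058]
tcp_rot: [-2.418, -2.004, 0.001]
wrist_force: [-0.2, 1.0, 0.5]
width: 0.699
grip_force: 0.0
time: 42.55
tool_pos: [0.5269, -0.1546, 0.1063]
tcp_rot: [-3.137, 0.163, 0.0]
wrist_force: [-0.3, 0.0, 0.4]
width: 0.7
grip_force: 0.0
t 42.55 pos [ 0.5269 -0.1546  0.1063] yaw -5.94 tilt [-0.  0. -1.] w 0.7 grip 0.0 q [-0.33  0.14  2.    0.    1.    1.34] f [-0.3  0.   0.4]
spin total units 0.01 | shift units before spin [ 0.04 -0.    1.99] | after spin [ 0.04 -0.    1.99]
```

View pics/t4.png

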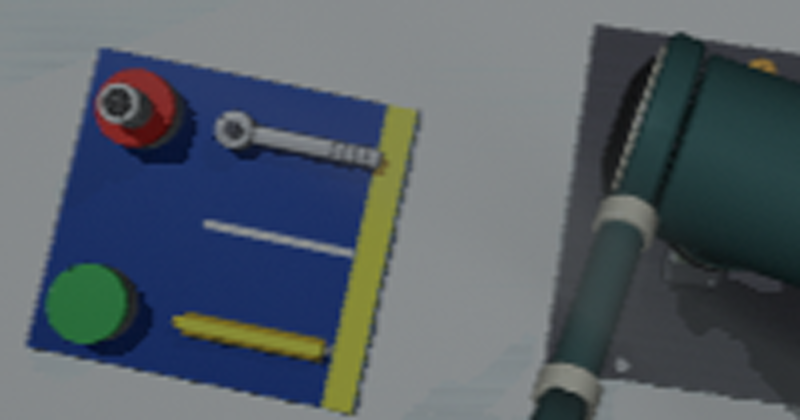

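The crayon lies on its line, point toward the green tin, crop (175,320) to (325,349). A little of the line shows past its blunt end, as expected. Last is the gauge.

```bash
python3 -m creep '[[0.03,0,0.3,0,0.7],[0,0,0.4,0,0.7],[0,0,0.4,0,0.7],[0,0,0.4,0,0.7],[0,0,0.3,0,0.7],[0,0,0.12,0,0.7],[0,0,0,0,0.7],[0,0,0,0,0.7],[0,0,0,0,0.7]]'
python3 go.py .529 -.1546 .008 -6
```

```text
time: 43.72
tool_pos: [0.5293, -0.1556, 0.0112]
tcp_rot: [3.137, -0.165, 0.003]
wrist_force: [-0.0, -0.2, 0.7]
width: 0.703
grip_force: 0.0
t 43.73 pos [ 0.5293 -0.1556  0.0112] yaw -6.02 tilt [ 0.002 -0.001 -1.   ] w 0.703 grip 0.0 q [-0.33  0.27  2.05 -0.    0.82  1.34] f [-0.  -0.2  0.7]
spin total units -0.0 | shift units before spin [-0.01 -0.02  0.06] | after spin [-0.01 -0.02  0.06]
```

```bash
python3 -m creep '[[0,-0.01,0.07,0,0.7],[0,0,0,0,0.6],[0,0,0,0,0.4],[0,0,0,0,0.2],[0,0,0,0,0.2],[0,0,0,0,0.2],[0,0,0,0,0.2]]' 40
python3 go.py .529 -.1546 .008 -6
python3 -m creep '[[0,0,-0.2,0,0.2],[0,0,-0.4,0,0.2],[0,0,-0.5,0,0.2],[0,0,-0.5,0,0.2],[0,0,-0.3,0,0.2],[0,0,0,0,0.2],[0,0,0,0,0.2]]'
python3 go.py .5142 .1431 .1 79.2
```

```text
time: 44.6
tool_pos: [0.5288, -0.1549, 0.007]
tcp_rot: [3.137, -0.165, 0.001]
wrist_force: [0.2, 0.2, 1.5]
width: 0.461
grip_force: 42.1
t 44.6 pos [ 0.5288 -0.1549  0.007 ] yaw -6.02 tilt [ 0. -0. -1.] w 0.461 grip 42.1 q [-0.33  0.28  2.05 -0.    0.81  1.35] f [0.2 0.2 1.5]
spin total units -0.0 | shift units before spin [ 0.   -0.01 -0.02] | after spin [ 0.   -0.01 -0.02]
time: 45.48
tool_pos: [0.5278, -0.1545, 0.1008]
tcp_rot: [-3.137, 0.165, 0.003]
wrist_force: [-0.5, 0.7, -2.1]
width: 0.458
grip_force: 41.8
t 45.48 pos [ 0.5278 -0.1545  0.1008] yaw -6.03 tilt [-0.002  0.001 -1.   ] w 0.458 grip 41.8 q [-0.33  0.15  2.    0.    1.    1.35] f [-0.5  0.7 -2.1]
spin total units -14.88 | shift units before spin [-0.89 -5.89  0.02] | after spin [ 5.8  -1.38  0.02]
```

```bash
python3 -m creep '[[-0.05,-0.3,0,0,0.2],[-0.08,-0.5,0,0,0.2],[-0.08,-0.5,0,0,0.2],[-0.08,-0.5,0,0,0.2],[-0.08,-0.5,0,0,0.2],[-0.08,-0.5,0,0,0.2],[-0.08,-0.5,0,0,0.2],[-0.08,-0.5,0,0,0.2],[-0.08,-0.5,0,0,0.2],[-0.08,-0.5,0,0,0.2],[-0.08,-0.5,0,0,0.2],[-0.07,-0.39,0,0,0.2],[-0.03,-0.2,0,0,0.2],[0,0,0,0,0.2]]'
python3 -m creep '[[0,0,0,-0.9,0.2],[0,0,0,-0.9,0.2],[0,0,0,-0.9,0.2],[0,0,0,-0.9,0.2],[0,0,0,-0.9,0.2],[0,0,0,-0.9,0.2],[0,0,0,-0.9,0.2],[0,0,0,-0.9,0.2],[0,0,0,-0.9,0.2],[0,0,0,-0.9,0.2],[0,0,0,-0.9,0.2],[0,0,0,-0.9,0.2],[0,0,0,-0.9,0.2],[0,0,0,-0.9,0.2],[0,0,0,-0.9,0.2],[0,0,0,-0.9,0.2],[0,0,0,-0.48,0.2],[0,0,0,0,0.2],[0,0,0,0,0.2]]'
python3 go.py .5142 .1431 .0075 79.2
```

```text
time: 47.22
tool_pos: [0.512, 0.1435, 0.1015]
tcp_rot: [3.137, -0.163, -0.001]
wrist_force: [0.9, -1.1, -0.8]
width: 0.457
grip_force: 41.8
time: 49.6
tool_pos: [0.5123, 0.1426, 0.1018]
tcp_rot: [2.422, 2.001, -0.0]
wrist_force: [0.4, -0.2, -0.4]
width: 0.457
grip_force: 41.7
t 49.6 pos [0.5123 0.1426 0.1018] yaw 79.14 tilt [-0. -0. -1.] w 0.457 grip 41.7 q [ 0.22  0.11  2.04 -0.    0.99  0.41] f [ 0.4 -0.2 -0.4]
spin total units -0.01 | shift units before spin [0.02 0.03 1.89] | after spin [0.02 0.03 1.89]
```

```bash
python3 -m creep '[[0,0.02,0.3,0,0.2],[0,0,0.4,0,0.2],[0,0,0.4,0,0.2],[0,0,0.4,0,0.2],[0,0,0.25,0,0.2],[0,0,0.09,0,0.2],[0,0,0,0,0.2],[0,0,0,0,0.2],[0,0,0,0,0.2]]'
python3 go.py .5142 .1431 .0075 79.2
```

```text
time: 50.72
tool_pos: [0.514, 0.143, 0.0106]
tcp_rot: [2.42, 2.003, 0.002]
wrist_force: [-0.2, -0.1, -1.7]
width: 0.455
grip_force: 41.8
t 50.73 pos [0.514  0.143  0.0106] yaw 79.23 tilt [ 0.002  0.    -1.   ] w 0.455 grip 41.8 q [ 0.22  0.24  2.09 -0.    0.81  0.41] f [-0.2 -0.1 -1.7]
spin total units 0.01 | shift units before spin [0.   0.   0.06] | after spin [0.   0.   0.06]
```

Lower and release, then raise the arm and move it aside for a full look.

```bash
python3 -m creep '[[0,0,0.06,0,0.2],[0,0,0,0,0.2],[0,0,0,0,0.2],[0,0,0,0,0.5],[0,0,0,0,0.65],[0,0,0,0,0.65]]'
python3 go.py .5142 .1431 .0075 79.2
python3 -m creep '[[0,0,-0.2,0,0.65],[0,0,-0.4,0,0.65],[0,0,-0.5,0,0.65],[0,0,-0.5,0,0.65],[0,0,-0.5,0,0.65],[-0.5,0,-0.4,0,0.65],[-0.5,0,0,0,0.65],[-0.5,0,0,0,0.65],[-0.5,0,0,0,0.65],[-0.5,0,0,0,0.65],[-0.5,0,0,0,0.65],[-0.5,0,0,0,0.65],[-0.5,0,0,0,0.65],[-0.5,0,0,0,0.65],[0,0,0,0,0.65],[0,0,0,0,0.65]]'
python3 - <<'E'
from fit import *
p=bot.read_camera("top");save(p,"t5.png",(105,165,215,270),5)
b=(105,165,215,272);c,h=up(p,b);H,S,V=h[...,0],h[...,1],h[...,2]
C=np.array([.522,.183]);a=np.radians(79.2);ex=np.array([np.cos(a),np.sin(a)]);ey=np.array([-ex[1],ex[0]])
def rep(n,cond,z,ylo,yhi,xlo=-118,xhi=40):
    X=pts(p,b,cond,z);L=np.c_[(X-C)@ex,(X-C)@ey]*1e3
    L=L[(L[:,0]>xlo)&(L[:,0]<xhi)&(L[:,1]>ylo)&(L[:,1]<yhi)]
    k=np.cov(L.T);print(n,"x",np.percentile(L[:,0],[.5,99.5]).round(1),"y",np.percentile(L[:,1],[2,98]).round(1),"slope deg",round(float(np.degrees(k[0,1]/k[0,0])),1),len(L))
rep("crayon",(H>18)&(H<38)&(S>110),.014,50,90,-97)
rep("ratchet",(S<95)&(V>60),.016,-95,-45,-108)
rep("gauge grey",(S<110)&(V>50),.028,-30,30,-110)
rep("screen",(H>38)&(H<75)&(S>45),.028,-25,25)
rep("nozzle",(H<22)&(S>110),.016,-20,20)
E
```

```text
time: 51.48
tool_pos: [0.5132, 0.1429, 0.0068]
tcp_rot: [-2.42, -2.003, 0.0]
wrist_force: [-0.1, 0.3, 0.3]
width: 0.646
grip_force: 0.0
t 51.48 pos [0.5132 0.1429 0.0068] yaw 79.23 tilt [-0. -0. -1.] w 0.646 grip 0.0 q [0.22 0.25 2.09 0.   0.8  0.41] f [-0.1  0.3  0.3]
spin total units 0.01 | shift units before spin [ 0.01  0.02 -0.01] | after spin [ 0.01  0.02 -0.01]
time: 53.48
tool_pos: [0.4714, -0.0779, 0.1322]
tcp_rot: [2.421, 2.002, 0.001]
wrist_force: [0.1, -0.0, 0.0]
width: 0.653
grip_force: 0.0
crayon x [-89.   16.3] y [62.8 77.3] slope deg 0.1 3192
ratchet x [-101.4   19.5] y [-83.4 -57.8] slope deg -0.3 3905
gauge grey x [-100.6   10.2] y [-19.   18.7] slope deg 0.1 6594
screen x [-100.1  -36.2] y [-11.7  11.6] slope deg -0.0 1560
nozzle x [-22.6  12. ] y [-5.2  5.7] slope deg -0.5 484
```

View pics/t5.png

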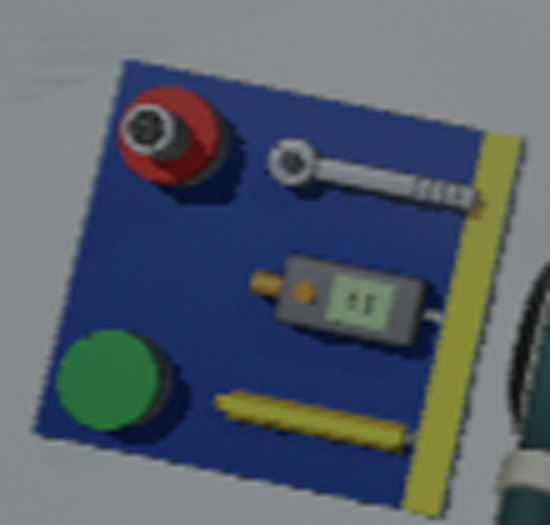

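All four items are placed: the ratchet, gauge and crayon within about 2 mm of their lines, and the socket standing on the red tin, top at crop (149,128). I hand the job in.

```bash
python3 -c "
from workcell import bot
print(bot.finish_job())"
```

```text
the job is handed in; nothing more can be done
None
```

The kit is set out on the mat as asked and handed in: the last overhead picture showed the socket upright on the red tin and the ratchet, gauge and crayon within about 2 mm of their lines, everything was let go, and the arm never went near the jar, tape roll or bung.

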